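# Book in a biopsy tub with the barcode scanner

### The job

Book in the biopsy tub with the yellow lid: its lid is still standing proud, so press it down until it is fully home. Then take the barcode scanner from its cradle and point it straight at the barcode label on that tub's side, level with the middle of the label and about 10 cm away from it, and hold it steady there for a good second so that it reads. Put the scanner back down in its cradle as you found it and let go; leave the tub and the other things on the bench standing where they are.

Things in the scene. Friction and masses are not known exactly. Their poses are not given: they have to be found in the camera images.
- tub: square translucent pale-blue specimen tub with rounded corners, 84 x 84 mm, 110 mm high to a 92 x 92 mm flange. Origin: centre of its underside, z up. Its +x side carries the label. Stands loose on the bench, 0.4 to 0.8 kg. Its +x may face anywhere from the robot's right (-y) to half-way between right and ahead
- lid_top (a point): middle of the top face of the yellow snap lid on the tub. The lid is 92 x 92 x 16 mm, with a small lift tab jutting out on the label side. The top is 141 mm above the bench with the lid fully proud and 133 mm when it is fully home. Axes as tub
- tub_lid (a joint): how far the yellow lid has been pressed down, in m: 0 = fully proud (an 11 mm gap shows between lid and flange), 0.008 = fully home (3 mm gap). It slides straight down, needs about 7 N, stays where it is left and stops hard at 0.008; it starts between 0 and 0.002
- tub_label (a point): centre of the barcode label on the tub's +x side: white label 64 x 60 mm with black bars and a dark blue band along its top, 43 mm out from the tub's axis and 70 mm above the bench. Axes as tub: x points straight out of the label, z up
- scanner: cordless barcode scanner, white with dark blue tail and nose bumper, 160 mm long, 0.15 to 0.23 kg, starts level in the cradle. Origin: on the handle's axis at the grip place, near the centre of mass; x to the nose, z up (orange trigger on top). Handle 32 mm wide, 28 high, x = -80 to +30 mm; head 56 wide, 36 high, x = +30 to +80 mm, same axis. It reads by itself, no trigger to press
- scanner_window (a point): centre of the dark red reading window on the scanner's nose, at x = +80 mm in the scanner's frame. The scanner looks out along +x. Axes as scanner
- cradle: black desk cradle fixed to the bench, base 190 x 90 x 10 mm. Origin: centre of its underside; x towards the nose end, z up. The nose end points within 25 degrees of the robot's left (+y). Handle tail and head rest in two saddles with side walls, 4 mm clearance each side and 5 mm at each end; the wall tops flare outward, up to 54 mm above the bench
- cradle_dock (a point): where the scanner's origin lies when docked, 46 mm above the cradle's underside, axes as cradle and as the docked scanner. The tail saddle runs from x = -80 to -45 mm, the head saddle from x = +35 to +78 mm of this point; between them the handle is free for fingers, with 22 mm of air beneath it above the base
- white_tub: bystander: another tub like tub but with a white lid already home (133 mm high). Origin: centre of its underside. Leave it alone
- stain_bottle: bystander: amber bottle, 72 mm diameter, 165 mm high. Origin: centre of its underside
- swab_jar: bystander: glass jar with steel lid, 84 mm diameter, 105 mm high. Origin: centre of its underside
- slide_box: bystander: blue slide box lying flat, 177 x 97 x 35 mm. Origin: centre of its underside
- dish_stack: bystander: stack of three culture dishes, 94 mm diameter, 44 mm high. Origin: centre of its underside
There are look-alikes about, which are no part of the job. What is shaped like the cradle but turquoise is not meant. Leave any green look-alike of the tub alone.

How it is judged:
By the outcome, as a careful person would: the job done as asked, in the order asked, and still so for the second after the job is handed in, with the robot touching nothing.
It also fails if it takes over 61 s, if anything falls off the work surface, if the arm or the gripper's body presses on something with over 40 N, if the wrist force passes 120 N, or if a joint passes its speed limit or range.

### The arm

A 6-joint arm with a two-finger parallel gripper is mounted at the origin on the work surface. World frame = base frame: x ahead of the robot, y to its left, z up, the work surface at z = 0. Lengths are in m, angles in rad, forces in N, time in s.
With the tool pointing down it reaches from about 0.275 to 0.85 m from the base axis. Payload 5.2 kg.
Tool frame: the origin (TCP) lies at the very end of the fingers, on their centre line; the grasp point (between the pads) lies 19 mm behind it; y points along the fingers, x is the direction in which the jaws open and shut, and the axes are right-handed (so a half turn about y gives the same grasp; the last joint's range is limited). The gripper opens to 85 mm and grips with 20 to 120 N. Pads are 22 mm wide; open, the fingers measure 114 mm over their backs; the gripper's body (76 mm by 85 mm) begins 54 mm behind the grasp point. The pads swing forward as they close: fully open they stand 13 mm farther back than shut.
Start: joints at [-1.316, 0.259, 1.535, -0, 1.348, -0.203], TCP at [0.243, -0.493, 0.197] pointing down, gripper open.
Joint ranges: [-3.14, 3.14], [-0.91, 2.08], [0.19, 2.58], [-1.22, 4.36], [0.22, 2.71], [-3.12, 3.12]. Speed limits (rad/s): [2.57, 2.57, 3.14, 3.14, 3.14, 3.14].

### API

Orientations are given as a 3x3 rotation matrix whose columns are the frame's x, y, z axes.
In Python, from cell import manip, capture, job, spot_in, silhouettes, spot_point gives the robot as it stands.
- The arm moves only by the tool servo_tool, never from a script. Its argument "series" is a list that holds one entry, the list of rows, each a list of 5 numbers: the opening in per cent of the stroke, from 0 (shut) to 100 (fully open), then the shift along the tool's x, y, z in cm, then the turn about the tool's y in degrees. A call has 1 to 8 rows; each row shifts and turns the commanded pose from where the row before left it, along the tool's axes as they then stand; what a row does not reach is not made up. A row lasts 1/12 s, in which the tool goes at most 41.7 mm and 7.16 degrees, less where a joint would pass 70% of its speed; a pose out of reach is approached as far as the arm can. A call with a gripper value outside its range is refused whole. The fingers move at their own pace and stop on an object; the grip force is fixed at half the most. Time passes only in rows, so rows that do not move let the fingers close. It gives the time, the measured TCP pose, the force and the opening at its end, in the units of the state.
- manip.read_state(): the state, without advancing time (a new reading comes with each control period).
- capture(name): name is "scene" or "top" or "wrist"; returns a dict with "img" (480x640x3 uint8, red, green, blue), "fx", "fy", "cx", "cy" (pixels), "cam_to_world" (4x4, takes a point from camera to world coordinates). Camera axes: x right, y down, z forward; pixel columns grow to the right and rows downward; lengths in m; the calibration is good to about 2 mm. The wrist camera is an equidistant fisheye: a pixel r from the principal point sees the ray r / f radians off the axis. A picture is of the moment at which its call begins. There is no depth.
- job.job_done(): hands the job in, once; it reports no verdict.
Trained networks look in the newest picture that a camera, given by its name, has taken for a name from the list of things; names that differ only in an ending like _2 or _b are one class to them, and where a whole thing is asked for, a point or a joint stands for the part that bears it (a point fixed in the world has none). Each returns a list of dicts, best first, with "conf" (0 to 1); they miss things now and then, are a little off and sometimes report something else, mostly with a low value. They report only what shows in the picture. A call takes as long as a camera call. They do not tell look-alikes from the thing itself.
- spot_in(target, camera): "at" ([x, y, z] in m, in world coordinates, good to about 4 mm: the middle of the surface that is visible of it).
- silhouettes(target, camera): "mask" (480x640 bool, what is visible of it).
- spot_point(target, camera): "at" ([x, y, z] in m, in world coordinates, good to about 4 mm: a listed point, or the origin of a listed thing).
The state is a dict: "t": time; "q": joint angles; "joint_velocities": joint speeds; "joint_efforts": joint torques, N m; "tcp_pos": TCP position; "orientation": TCP orientation; "wrist_force": force on the tool from outside, world axes, zero at the start; "moment": the same for the moment, N m; "grip_width": opening from 0.0 (shut) to 1.0 (fully open).
Only numpy, scipy, OpenCV 4.12 (cv2) and the standard library are available. Lean on these libraries where they do the work, as an engineer would, in place of code of your own. Each camera call takes 0.05 s, during which the arm holds its last target.

## Working session

There is one attempt and no reset: what is moved stays moved. The work goes in short steps, Python scripts to look and compute and a tool call to move; the robot and the scene stay as the last step left them, time stands still between calls to the robot, and variables do not carry over. Pictures are saved under pics/ and viewed, and the job is handed in when it is done.

Besides the shell and the picture viewer there is one more tool, called after "Request:" as name(argument=value, ...), one argument or row to a line, values as JSON. servo_tool: Moves the arm, as the interface text tells. Its arguments: {"type":"object","properties":{"series":{"type":"array","items":{"type":"array","items":{"type":"array","items":{"type":"number"}}}}},"required":["series"]}

```bash
mkdir -p pics; cat > h.py <<'E'
import numpy as np, cv2
from cell import manip, capture, job, spot_in, silhouettes, spot_point
def save(c,n): cv2.imwrite('pics/'+n,c['img'][:,:,::-1])
E
python3 - <<'E'
from h import *
s=manip.read_state(); print(s['t'],s['tcp_pos'],np.round(s['orientation'],3),s['grip_width'])
for c in ['scene','top','wrist']:
    a=capture(c); save(a,c+'0.png'); print(c,a['fx'],a['cx'],a['cy'],np.round(a['cam_to_world'],3).tolist())
    for t in ['tub','lid_top','tub_label','scanner','scanner_window','cradle','cradle_dock','white_tub']:
        print(t,[(np.round(d['at'],3).tolist(),round(d['conf'],2)) for d in spot_point(t,c)])
print(manip.read_state()['t'])
E
```

```text
0.0 [ 0.24295168 -0.4927389   0.1956322 ] [[ 0.442 -0.     0.897]
 [-0.897  0.002  0.442]
 [-0.002 -1.     0.   ]] 0.9946706086091978
scene 464.8546901261808 324.60606930347006 241.17482599273683 [[-0.519, 0.54, -0.663, 1.26], [0.855, 0.334, -0.397, 0.441], [0.007, -0.773, -0.635, 0.832], [0.0, 0.0, 0.0, 1.0]]
tub [([0.476, 0.188, 0.001], 0.77), ([0.292, -0.261, -0.001], 0.2)]
lid_top [([0.317, 0.257, 0.142], 0.86), ([0.474, 0.185, 0.141], 0.75)]
tub_label [([0.298, 0.222, 0.07], 0.64), ([0.478, 0.146, 0.068], 0.63)]
scanner [([0.529, -0.312, 0.05], 0.84), ([0.475, 0.188, 0.14], 0.3)]
scanner_window [([0.507, -0.232, 0.044], 0.88)]
cradle [([0.272, -0.523, 0.001], 0.66), ([0.53, -0.312, -0.001], 0.61)]
cradle_dock [([0.531, -0.313, 0.043], 0.71), ([0.272, -0.524, 0.045], 0.59)]
white_tub [([0.529, -0.31, 0.05], 0.74), ([0.441, 0.452, 0.0], 0.63)]
top 570.5608044606477 311.79709574566175 234.01721663388875 [[-0.017, -0.994, 0.107, 0.326], [-1.0, 0.017, -0.009, -0.026], [0.007, -0.107, -0.994, 1.641], [0.0, 0.0, 0.0, 1.0]]
tub [([0.47, 0.181, -0.001], 0.8), ([0.314, 0.258, -0.003], 0.57), ([0.501, -0.232, 0.046], 0.4)]
lid_top [([0.47, 0.184, 0.141], 0.95), ([0.32, 0.253, 0.14], 0.87)]
tub_label [([0.485, 0.14, 0.066], 0.78), ([0.291, 0.222, 0.068], 0.57)]
scanner [([0.528, -0.308, 0.05], 0.7)]
scanner_window [([0.503, -0.233, 0.048], 0.74)]
cradle [([0.53, -0.31, -0.0], 0.84), ([0.269, -0.525, -0.007], 0.76)]
cradle_dock [([0.529, -0.311, 0.044], 0.91), ([0.271, -0.526, 0.048], 0.69)]
white_tub [([0.434, 0.448, -0.002], 0.81)]
wrist 371.64829954431775 322.7823221153057 239.34652263791472 [[0.442, -0.862, -0.25, 0.306], [-0.897, -0.424, -0.123, -0.461], [-0.0, 0.279, -0.96, 0.374], [0.0, 0.0, 0.0, 1.0]]
tub []
lid_top []
tub_label []
scanner []
scanner_window []
cradle [([0.267, -0.524, 0.0], 0.97)]
cradle_dock [([0.27, -0.522, 0.046], 0.75)]
white_tub []
1.35
```

View pics/scene0.png

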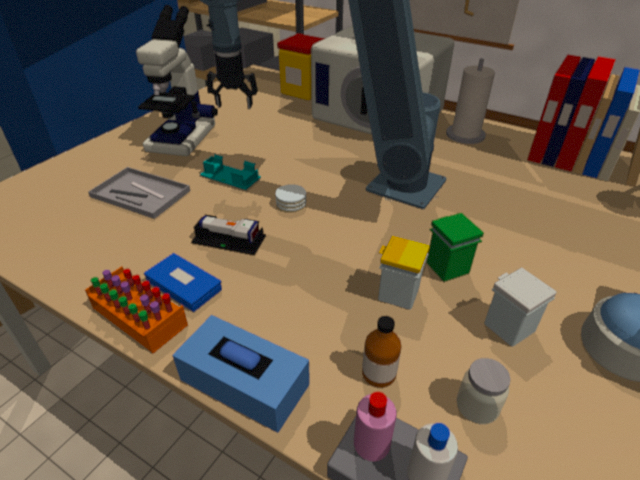

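View pics/top0.png

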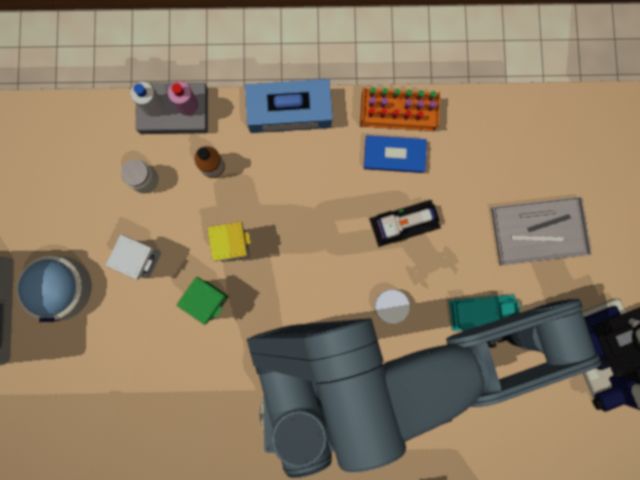

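Look-alikes for the tub, in the top view: yellow lid at (229,240), green tub at (202,300) and white tub at (131,257). I choose the yellow one. For the cradle there's a black one holding the scanner at (405,222) and a turquoise one at (484,312). I choose the black one. Next I'll check both in a crop and measure their yaw.

```bash
cat >> h.py <<'E'
def topworld(c,px,z):
    px=np.atleast_2d(px).astype(float)
    r=np.c_[(px[:,0]-c['cx'])/c['fx'],(px[:,1]-c['cy'])/c['fy'],np.ones(len(px))]
    M=c['cam_to_world']; d=r@M[:3,:3].T; o=M[:3,3]
    return o+d*((z-o[2])/d[:,2])[:,None]
def masks(t,cam,c,z):
    for d in silhouettes(t,cam):
        m=d['mask'].astype(np.uint8); ys,xs=np.nonzero(m)
        if len(xs)<30: continue
        cn=max(cv2.findContours(m,0,1)[0],key=cv2.contourArea)[:,0]
        w=topworld(c,cn,z)[:,:2]
        (cc,wh,a)=cv2.minAreaRect((w*1000).astype(np.float32))
        print(t,round(d['conf'],2),'px',xs.mean().round(),ys.mean().round(),'rect mm',np.round(cc,1),np.round(wh,1),round(a,1))
E
python3 - <<'E'
from h import *
a=capture('top'); im=a['img']
hsv=cv2.cvtColor(im,cv2.COLOR_RGB2HSV)
m=((hsv[...,0]>22)&(hsv[...,0]<33)&(hsv[...,1]>170)&(hsv[...,2]>110)).astype(np.uint8)
m[:, :180]=0;m[:,280:]=0;m[:200]=0;m[280:]=0
mo=cv2.morphologyEx(m,cv2.MORPH_OPEN,np.ones((9,9)))
cn=max(cv2.findContours(mo,0,1)[0],key=cv2.contourArea)[:,0]
for zz in (.141,):
  w=topworld(a,cn,zz)[:,:2]; print('lid',cv2.minAreaRect((w*1000).astype(np.float32)))
masks('scanner','top',a,.05); masks('cradle','top',a,.03)
b=capture('scene')
c1=cv2.resize(im[180:330,180:280],None,fx=4,fy=4)[:600]
c2=cv2.resize(im[190:260,360:450],None,fx=4.4,fy=4.4)
out=np.zeros((600,800,3),np.uint8); out[:c1.shape[0],:400]=c1; out[:c2.shape[0],400:400+c2.shape[1]]=c2[:, :400]
c3=cv2.resize(b['img'][220:310,370:480],None,fx=3,fy=3); out[320:320+270,420:750]=c3
cv2.imwrite('pics/crop1.png',out[:,:,::-1])
E
```

```text
lid ((472.40625, 184.78892517089844), (88.91112518310547, 90.49284362792969), 4.240017414093018)
scanner 0.95 px 402.0 223.0 rect mm [ 528.6 -305. ] [ 53.5 158.8] 17.5
cradle 0.77 px 480.0 311.0 rect mm [ 269.5 -520. ] [ 94.4 200.7] 6.0
cradle 0.57 px 406.0 223.0 rect mm [ 525.4 -306. ] [ 92.5 194.6] 15.1
```

View pics/crop1.png

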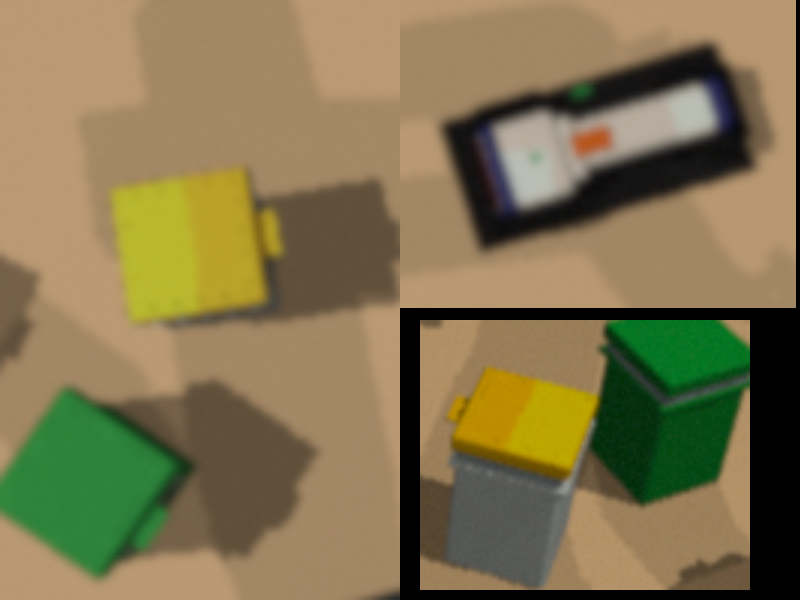

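The crop confirms it: the yellow lid has its tab towards -y, a gap shows under it, and the black cradle holds the scanner. I'll move over the tub with the fingers shutting.

Request:
servo_tool(
  series=[
    [[0,-2.8,-0.3,2.8,0],[0,-2.8,-0.3,2.8,0],[0,-2.8,-0.3,2.8,0],[0,-2.8,-0.3,2.8,0],[0,-2.8,-0.3,2.8,0],[0,-2.8,-0.3,2.8,0],[0,-2.8,-0.3,2.8,0],[0,-2.8,-0.3,2.8,0]],
  ],
)

```text
t: 2.22
tcp_pos: [0.3452, -0.1917, 0.2209]
orientation: [[0.441, 0.001, 0.897], [-0.897, -0.001, 0.441], [0.001, -1.0, 0.0]]
wrist_force: [0.4, -0.1, 0.3]
grip_width: 0.001
```

Request:
servo_tool(
  series=[
    [[0,-2.8,-0.1,2.8,0],[0,-2.8,-0.1,2.8,0],[0,-2.8,0,2.8,0],[0,-2.8,0,2.8,0],[0,-2.8,0,2.8,0],[0,-2.8,0,2.8,0],[0,-2.8,0,2.8,0],[0,-2.8,0,2.8,0]],
  ],
)

```text
t: 2.88
tcp_pos: [0.4472, 0.1087, 0.2228]
orientation: [[0.442, 0.001, 0.897], [-0.897, -0.0, 0.442], [0.001, -1.0, 0.001]]
wrist_force: [0.7, -0.9, 0.6]
grip_width: 0.003
```

Request:
servo_tool(
  series=[
    [[0,0,0,0,-7],[0,0,0,0,-7],[0,0,0,0,-7],[0,0,0,0,-7],[0,0,0,0,-7],[0,0,0,0,-7],[0,0,0,0,-7],[0,0,0,0,-7]],
  ],
)

```text
t: 3.55
tcp_pos: [0.4469, 0.1066, 0.2226]
orientation: [[0.992, 0.0, 0.129], [-0.129, 0.0, 0.992], [0.0, -1.0, 0.0]]
wrist_force: [-0.2, 0.5, 0.2]
grip_width: 0.003
```

Request:
servo_tool(
  series=[
    [[0,0,0,0,-7],[0,0,0,0,-7],[0,0,0,0,-7],[0,0,0,0,-4],[0,0,0,0,0],[0,0,0,0,0]],
  ],
)

```text
t: 4.05
tcp_pos: [0.447, 0.1065, 0.2226]
orientation: [[0.956, 0.0, -0.294], [0.294, 0.0, 0.956], [0.0, -1.0, -0.0]]
wrist_force: [-0.1, -0.3, 0.3]
grip_width: 0.001
```

```bash
cat >> h.py <<'E'
from scipy.spatial.transform import Rotation as R
def st():
    s=manip.read_state(); p=np.array(s['tcp_pos']);O=np.array(s['orientation'])
    print('t',s['t'],'tcp',np.round(p,4),'heading x',round(np.degrees(np.arctan2(O[1,0],O[0,0])),2),'w',round(s['grip_width'],3),'F',np.round(s['wrist_force'],1),'ydown',np.round(O[:,1],3))
    return p,O
def goal(x,y,z,h=None):
    p,O=st(); d=O.T@(np.array([x,y,z])-p)*100
    hd=np.degrees(np.arctan2(O[1,0],O[0,0]))
    print('shift cm tool',np.round(d,2),'turn', None if h is None else round(hd-h,2))
def fishworld(c,px,z):
    px=np.atleast_2d(px).astype(float); u=(px-[c['cx'],c['cy']])/[c['fx'],c['fy']]
    th=np.linalg.norm(u,axis=1); s=np.where(th>1e-9,np.sin(th)/np.maximum(th,1e-9),1)
    r=np.c_[u*s[:,None],np.cos(th)]; M=np.array(c['cam_to_world']); d=r@M[:3,:3].T;o=M[:3,3]
    return o+d*((z-o[2])/d[:,2])[:,None]
E
python3 - <<'E'
from h import *
goal(.4724,.1848,.16,17.5)
c=capture('wrist'); save(c,'wrist1.png')
for t in ['lid_top','tub_label','tub']:
    print(t,[(np.round(d['at'],3).tolist(),round(d['conf'],2)) for d in spot_point(t,'wrist')])
E
```

```text
t 4.05 tcp [0.447  0.1065 0.2226] heading x 17.09 w 0.001 F [-0.1 -0.3  0.3] ydown [ 0.  0. -1.]
shift cm tool [4.73 6.26 6.74] turn -0.41
lid_top [([0.469, 0.182, 0.139], 0.81)]
tub_label []
tub [([0.318, 0.257, -0.0], 0.78), ([0.472, 0.183, 0.003], 0.72)]
```

View pics/wrist1.png

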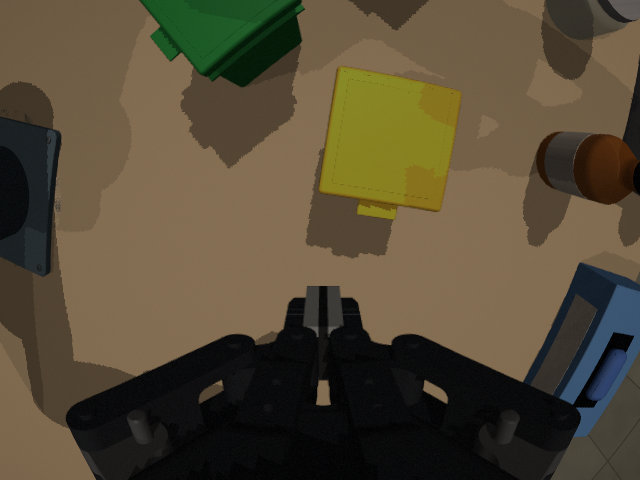

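The wrist view shows the lid with its corners near (340,67), (461,90), (440,211) and (320,191), and the tab at (377,212).

```bash
python3 - <<'E'
from h import *
im=cv2.imread('pics/wrist1.png')[:,:,::-1]
c=capture('wrist')
hsv=cv2.cvtColor(c['img'],cv2.COLOR_RGB2HSV)
m=((hsv[...,0]>20)&(hsv[...,0]<34)&(hsv[...,1]>200)&(hsv[...,2]>90)).astype(np.uint8); m[:50]=0;m[230:]=0;m[:,:300]=0;m[:,480:]=0
mo=cv2.morphologyEx(m,cv2.MORPH_OPEN,np.ones((41,41)))
mo=cv2.dilate(mo,np.ones((9,9)))&m
mo=cv2.morphologyEx(mo,cv2.MORPH_OPEN,np.ones((15,15)))
cn=max(cv2.findContours(mo,0,1)[0],key=cv2.contourArea)[:,0]
for z in(.139,.141):
    w=fishworld(c,cn,z)[:,:2]; print(cv2.minAreaRect((w*1000).astype(np.float32)))
    k=fishworld(c,[[340,67],[461,90],[440,211],[320,191],[377,212]],z)[:,:2]; print(np.round(k,4).tolist(), k[:4].mean(0))
    for i in range(4):
        e=k[(i+1)%4]-k[i]; print(round(np.linalg.norm(e),4), round(np.degrees(np.arctan2(e[1],e[0]))%90,2))
E
```

```text
Traceback (most recent call last):
ValueError: max() iterable argument is empty
```

```bash
python3 - <<'E'
from h import *
c=capture('wrist')
im=c['img'].astype(int)
m=((im[...,0]>110)&(im[...,1]>90)&(im[...,2]<0.35*im[...,1])).astype(np.uint8); m[:50]=0;m[230:]=0;m[:,:300]=0;m[:,480:]=0
m=cv2.morphologyEx(m,cv2.MORPH_CLOSE,np.ones((9,9)))
mo=cv2.morphologyEx(m,cv2.MORPH_OPEN,np.ones((15,15)))
print(m.sum(),im[140,390])
for z in(.139,.141):
    if mo.sum():
        cn=max(cv2.findContours(mo,0,1)[0],key=cv2.contourArea)[:,0]
        w=fishworld(c,cn,z)[:,:2]; print(cv2.minAreaRect((w*1000).astype(np.float32)))
    k=fishworld(c,[[340,67],[461,90],[440,211],[320,191],[377,212]],z)[:,:2]; print(np.round(k,4).tolist(), k[:4].mean(0))
    for i in range(4):
        e=k[(i+1)%4]-k[i]; print(round(np.linalg.norm(e),4), round(np.degrees(np.arctan2(e[1],e[0]))%90,2))
E
```

```text
16267 [136 130  32]
((473.5084228515625, 181.31716918945312), (90.89289093017578, 102.41043853759766), 8.417022705078125)
[[0.4226, 0.2245], [0.51, 0.2393], [0.5244, 0.1492], [0.4354, 0.1362], [0.4792, 0.1339]] [0.47312258 0.18730624]
0.0886 9.62
0.0912 9.09
0.09 8.34
0.0892 8.22
((473.14306640625, 181.2677459716797), (90.19761657714844, 101.62689208984375), 8.417118072509766)
[[0.4227, 0.2241], [0.5094, 0.2388], [0.5237, 0.1494], [0.4353, 0.1365], [0.4788, 0.1342]] [0.47276025 0.18721105]
0.088 9.62
0.0905 9.09
0.0893 8.34
0.0886 8.22
```

Request:
servo_tool(
  series=[
    [[0,1.6,0,2.3,0],[0,1.6,0,2.3,0],[0,1.6,0,2.3,0],[0,0,2.5,0,0],[0,0,2.5,0,0],[0,0,1.5,0,0],[0,0,0.5,0,0],[0,0,0,0,0]],
  ],
)

```text
t: 5.02
tcp_pos: [0.4714, 0.1865, 0.1512]
orientation: [[0.955, -0.003, -0.296], [0.296, -0.001, 0.955], [-0.003, -1.0, 0.0]]
wrist_force: [-0.6, 0.1, 0.7]
grip_width: 0.0
```

```bash
python3 -c "
from h import *
goal(.473,.187,.133)"
```

```text
t 5.0167 tcp [0.4714 0.1865 0.1512] heading x 17.21 w 0.0 F [-0.6  0.1  0.7] ydown [-0.003 -0.001 -1.   ]
shift cm tool [ 0.18  1.82 -0.  ] turn None
```

Request:
servo_tool(
  series=[
    [[0,0.1,0.5,0,0],[0,0,0.4,0,0],[0,0,0.3,0,0],[0,0,0.2,0,0],[0,0,0.1,0,0],[0,0,0,0,0]],
  ],
)

```text
t: 5.52
tcp_pos: [0.4733, 0.1869, 0.1376]
orientation: [[0.955, 0.0, -0.296], [0.296, 0.0, 0.955], [0.0, -1.0, -0.0]]
wrist_force: [-0.1, 0.0, -0.2]
grip_width: 0.002
```

Request:
servo_tool(
  series=[
    [[0,0,0.2,0,0],[0,0,0.2,0,0],[0,0,0,0,0],[0,0,0,0,0]],
  ],
)

```text
t: 5.85
tcp_pos: [0.4732, 0.1869, 0.1334]
orientation: [[0.955, -0.0, -0.296], [0.296, -0.0, 0.955], [-0.0, -1.0, 0.0]]
wrist_force: [-0.1, 0.0, -0.2]
grip_width: 0.002
```

```bash
python3 - <<'E'
from h import *
st()
c=capture('scene'); cv2.imwrite('pics/s2.png',cv2.resize(c['img'][180:320,340:500],None,fx=4,fy=4,interpolation=2)[:,:,::-1])
c=capture('wrist'); save(c,'wrist2.png')
E
```

```text
t 5.85 tcp [0.4732 0.1869 0.1334] heading x 17.23 w 0.002 F [-0.1  0.  -0.2] ydown [-0. -0. -1.]
```

View pics/s2.png

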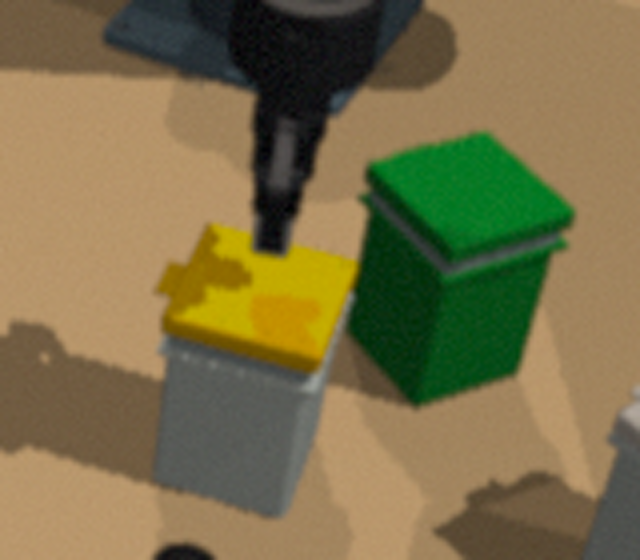

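View pics/wrist2.png

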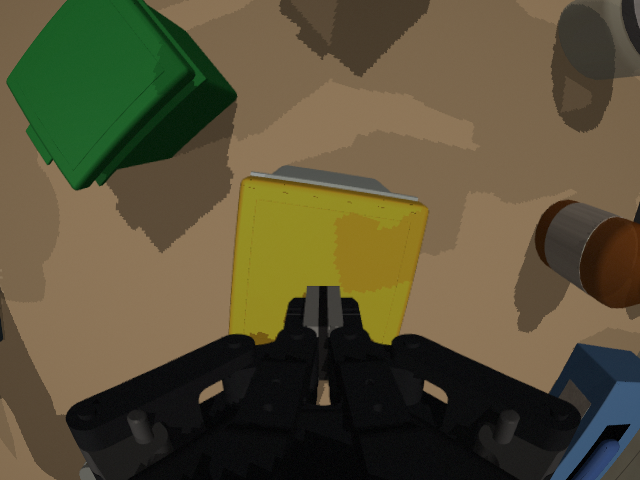

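Request:
servo_tool(
  series=[
    [[0,0,0.1,0,0],[0,0,0.1,0,0],[0,0,0,0,0]],
  ],
)

```text
t: 6.2
tcp_pos: [0.4732, 0.1869, 0.1313]
orientation: [[0.955, -0.0, -0.296], [0.296, -0.0, 0.955], [-0.0, -1.0, 0.0]]
wrist_force: [0.2, -0.1, -0.7]
grip_width: 0.001
```

Request:
servo_tool(
  series=[
    [[0,0,0.1,0,0],[0,0,0.1,0,0],[0,0,0,0,0]],
  ],
)

```text
t: 6.45
tcp_pos: [0.4732, 0.1869, 0.1293]
orientation: [[0.955, -0.0, -0.296], [0.296, -0.0, 0.955], [-0.0, -1.0, 0.0]]
wrist_force: [0.1, -0.8, 0.4]
grip_width: 0.0
```

```bash
python3 - <<'E'
from h import *
st()
c=capture('scene'); cv2.imwrite('pics/s3.png',cv2.resize(c['img'][180:320,340:500],None,fx=4,fy=4,interpolation=2)[:,:,::-1])
c=capture('wrist'); cv2.imwrite('pics/wrist3.png',cv2.resize(c['img'][160:360,220:440],None,fx=3,fy=3)[:,:,::-1])
E
```

```text
t 6.45 tcp [0.4732 0.1869 0.1293] heading x 17.23 w 0.0 F [ 0.1 -0.8  0.4] ydown [-0. -0. -1.]
```

View pics/s3.png

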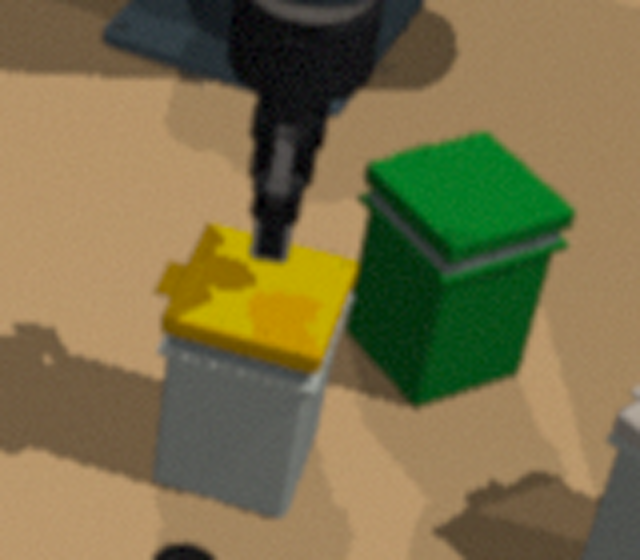

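View pics/wrist3.png

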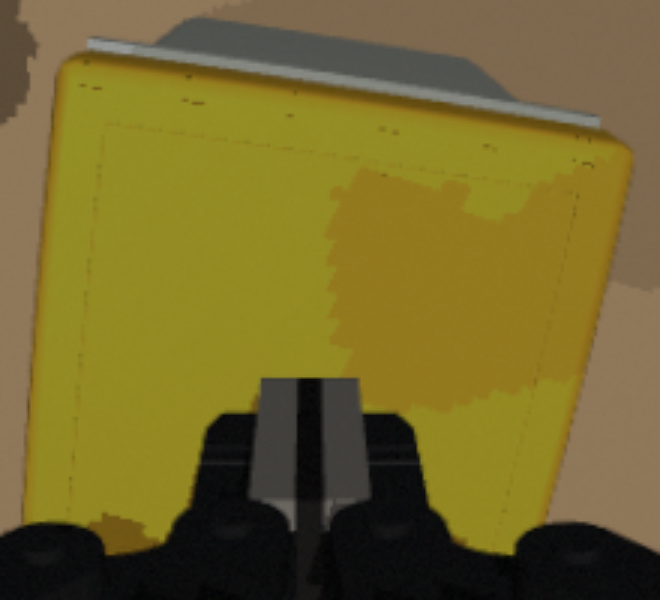

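```bash
python3 - <<'E'
from h import *
def proj(c,p,fish=False):
    M=np.linalg.inv(np.array(c['cam_to_world'])); q=M[:3,:3]@p+M[:3,3]
    if fish:
        th=np.arctan2(np.hypot(q[0],q[1]),q[2]); k=c['fx']*th/np.hypot(q[0],q[1]); return q[:2]*k+[c['cx'],c['cy']]
    return q[:2]/q[2]*[c['fx'],c['fy']]+[c['cx'],c['cy']]
p,O=st()
c=capture('scene'); print('scene tcp',proj(c,p), [ (z,(proj(c,np.array([.4732,.1869,z]))-[340,180])*4) for z in (.129,.135,.141,.15)])
for dx in ((43,0),(-43,0),(0,43)): pass
c=capture('wrist'); print('wrist tcp',proj(c,p,True),[ (z,proj(c,np.array([.4732,.1869,z]),True)) for z in (.135,.141,.15)])
E
```

```text
t 6.55 tcp [0.4733 0.1869 0.1294] heading x 17.23 w -0.002 F [-0.6 -0.   0. ] ydown [-0. -0. -1.]
scene tcp [405.26718002 255.68715317] [(0.129, array([260.98604589, 303.20929997])), (0.135, array([262.21663149, 295.32706713])), (0.141, array([263.45604595, 287.38828296])), (0.15, array([265.33193076, 275.37273449]))]
wrist tcp [323.16757528 276.90033179] [(0.135, array([323.01787981, 281.05915339])), (0.141, array([323.01327246, 285.7784077 ])), (0.15, array([323.00574808, 293.42091052]))]
```

The force is nil and in the scene view the fingertip still appears above the lid, with its bottom edge at crop (270,257). I'll keep lowering carefully until there's contact.

Request:
servo_tool(
  series=[
    [[0,0,0.2,0,0],[0,0,0.2,0,0],[0,0,0,0,0]],
  ],
)

```text
t: 6.9
tcp_pos: [0.473, 0.1869, 0.125]
orientation: [[0.955, -0.001, -0.296], [0.296, -0.0, 0.955], [-0.001, -1.0, 0.0]]
wrist_force: [-0.1, -0.1, 0.4]
grip_width: 0.003
```

Request:
servo_tool(
  series=[
    [[0,0,0.2,0,0],[0,0,0.2,0,0],[0,0,0,0,0]],
  ],
)

```text
t: 7.15
tcp_pos: [0.473, 0.1869, 0.121]
orientation: [[0.955, -0.001, -0.296], [0.296, -0.0, 0.955], [-0.001, -1.0, 0.0]]
wrist_force: [0.6, 0.1, 0.9]
grip_width: 0.001
```

```bash
python3 - <<'E'
from h import *
st()
c=capture('scene'); a=cv2.resize(c['img'][180:310,340:470],None,fx=4,fy=4,interpolation=2)
c=capture('top'); b=cv2.resize(c['img'][190:290,180:245],None,fx=4,fy=5.2,interpolation=2)
cv2.imwrite('pics/s4.png',np.hstack([a,b])[:,:,::-1])
E
```

```text
t 7.15 tcp [0.473  0.1869 0.121 ] heading x 17.23 w 0.001 F [0.6 0.1 0.9] ydown [-0.001 -0.    -1.   ]
```

View pics/s4.png

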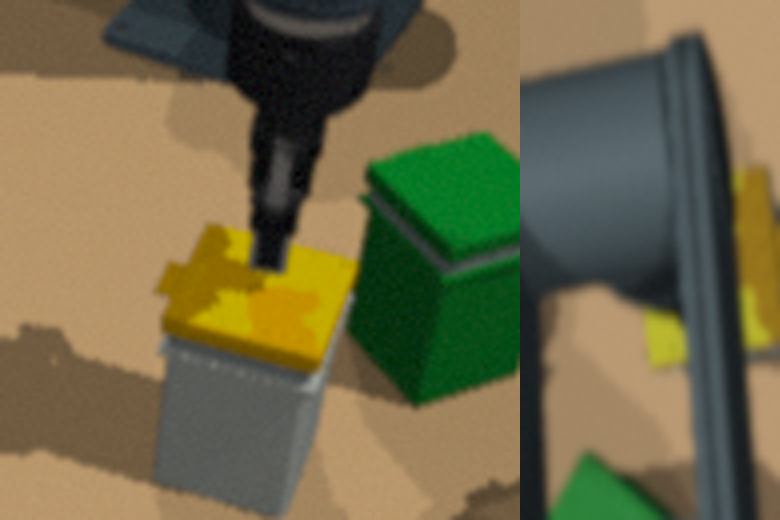

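The tip still shows clearly above the lid at (268,270) in the crop, so the real tip sits higher than the stated TCP. I'll continue in small steps.

Request:
servo_tool(
  series=[
    [[0,0,0.2,0,0],[0,0,0.2,0,0],[0,0,0,0,0]],
  ],
)

```text
t: 7.5
tcp_pos: [0.473, 0.1869, 0.1171]
orientation: [[0.955, -0.001, -0.296], [0.296, -0.0, 0.955], [-0.001, -1.0, 0.0]]
wrist_force: [-0.6, -0.1, -0.2]
grip_width: -0.0
```

Request:
servo_tool(
  series=[
    [[0,0,0.2,0,0],[0,0,0.1,0,0],[0,0,0,0,0]],
  ],
)

```text
t: 7.75
tcp_pos: [0.4731, 0.1869, 0.1142]
orientation: [[0.955, -0.001, -0.296], [0.296, -0.0, 0.955], [-0.001, -1.0, 0.0]]
wrist_force: [-0.1, 0.9, 0.3]
grip_width: 0.005
```

Request:
servo_tool(
  series=[
    [[0,0,0.2,0,0],[0,0,0.1,0,0],[0,0,0,0,0]],
  ],
)

```text
t: 8.0
tcp_pos: [0.4732, 0.1869, 0.1112]
orientation: [[0.955, -0.0, -0.296], [0.296, -0.0, 0.955], [-0.0, -1.0, 0.0]]
wrist_force: [0.3, 0.2, -0.4]
grip_width: 0.001
```

Request:
servo_tool(
  series=[
    [[0,0,0.1,0,0],[0,0,0.1,0,0],[0,0,0,0,0]],
  ],
)

```text
t: 8.25
tcp_pos: [0.4732, 0.1869, 0.1093]
orientation: [[0.955, -0.0, -0.296], [0.296, -0.0, 0.955], [-0.0, -1.0, 0.0]]
wrist_force: [-0.6, -0.2, -0.1]
grip_width: -0.002
```

```bash
python3 - <<'E'
from h import *
st()
c=capture('scene'); a=cv2.resize(c['img'][180:310,340:470],None,fx=4,fy=4,interpolation=2)
c=capture('wrist'); b=cv2.resize(c['img'][160:360,220:440],None,fx=1.2,fy=2.6,interpolation=2)
cv2.imwrite('pics/s5.png',np.hstack([a,b])[:,:,::-1])
E
```

```text
t 8.25 tcp [0.4732 0.1869 0.1093] heading x 17.23 w -0.002 F [-0.6 -0.2 -0.1] ydown [-0. -0. -1.]
```

View pics/s5.png

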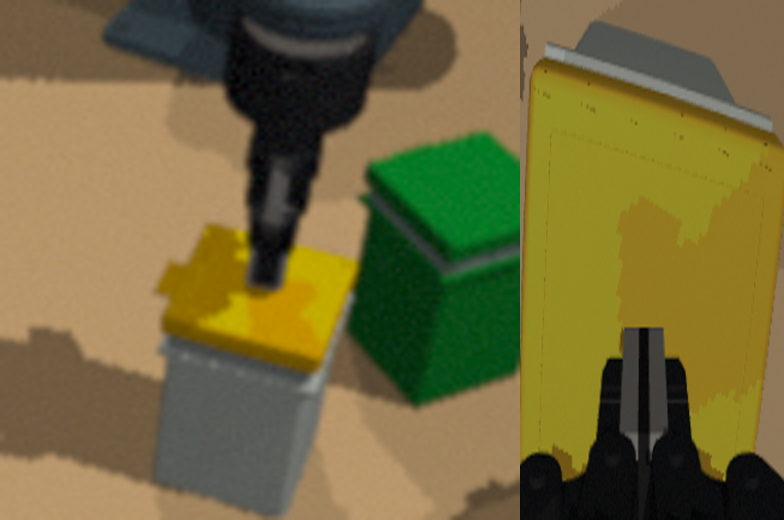

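Request:
servo_tool(
  series=[
    [[0,0,0.1,0,0],[0,0,0.1,0,0],[0,0,0,0,0]],
  ],
)

```text
t: 8.6
tcp_pos: [0.4732, 0.1869, 0.1073]
orientation: [[0.955, -0.0, -0.296], [0.296, -0.0, 0.955], [-0.0, -1.0, 0.0]]
wrist_force: [0.0, 0.4, 0.2]
grip_width: -0.001
```

Request:
servo_tool(
  series=[
    [[0,0,0.1,0,0],[0,0,0.1,0,0],[0,0,0,0,0]],
  ],
)

```text
t: 8.85
tcp_pos: [0.4734, 0.1869, 0.1057]
orientation: [[0.955, 0.0, -0.296], [0.296, 0.0, 0.955], [0.0, -1.0, -0.0]]
wrist_force: [-1.1, 0.2, 2.0]
grip_width: -0.004
```

Request:
servo_tool(
  series=[
    [[0,0,0.1,0,0],[0,0,0.1,0,0],[0,0,0,0,0]],
  ],
)

```text
t: 9.1
tcp_pos: [0.4735, 0.187, 0.104]
orientation: [[0.955, 0.001, -0.296], [0.296, 0.0, 0.955], [0.001, -1.0, -0.0]]
wrist_force: [-1.2, -1.6, 5.4]
grip_width: 0.0
```

Contact came at a reported z of about 0.1065 against a lid top of about 0.140, so the stated TCP is roughly 33 mm too low. I'll press on to the hard stop.

Request:
servo_tool(
  series=[
    [[0,0,0.2,0,0],[0,0,0.2,0,0],[0,0,0,0,0]],
  ],
)

```text
t: 9.35
tcp_pos: [0.4735, 0.1869, 0.0999]
orientation: [[0.955, 0.001, -0.296], [0.296, 0.0, 0.955], [0.001, -1.0, -0.0]]
wrist_force: [-1.8, -0.3, 4.1]
grip_width: -0.002
```

Request:
servo_tool(
  series=[
    [[0,0,0.2,0,0],[0,0,0.1,0,0],[0,0,0,0,0]],
  ],
)

```text
t: 9.6
tcp_pos: [0.4736, 0.187, 0.0981]
orientation: [[0.955, 0.001, -0.296], [0.296, 0.0, 0.955], [0.001, -1.0, -0.0]]
wrist_force: [-4.2, -1.3, 13.8]
grip_width: -0.0
```

Request:
servo_tool(
  series=[
    [[0,0,0.1,0,0],[0,0,0.1,0,0],[0,0,0,0,0]],
  ],
)

```text
t: 9.85
tcp_pos: [0.474, 0.1871, 0.098]
orientation: [[0.955, 0.003, -0.297], [0.297, 0.0, 0.955], [0.003, -1.0, -0.001]]
wrist_force: [-9.0, -2.8, 28.3]
grip_width: 0.002
```

Hard stop reached: 28 N at a reported z of 0.098. The lid travelled about 8 mm. I'll retract, open the fingers, move over to the scanner and look.

Request:
servo_tool(
  series=[
    [[0,0,-1,0,0],[0,0,-3,0,0],[0,0,-3,0,0],[100,-0.7,-2,-3,0],[100,-0.7,0,-3.8,0],[100,-0.7,0,-3.8,0],[100,-0.7,0,-3.8,0],[100,-0.7,0,-3.8,0]],
  ],
)

```text
t: 10.52
tcp_pos: [0.4938, 0.0012, 0.1847]
orientation: [[0.955, 0.001, -0.297], [0.297, -0.0, 0.955], [0.001, -1.0, -0.0]]
wrist_force: [0.2, 0.2, -0.7]
grip_width: 0.707
```

```bash
python3 - <<'E'
from h import *
st()
c=capture('scene'); a=cv2.resize(c['img'][180:310,340:470],None,fx=4,fy=4,interpolation=2)
cv2.imwrite('pics/s6.png',a[:,:,::-1])
c=capture('wrist'); save(c,'w6.png')
E
```

```text
t 10.5167 tcp [0.4938 0.0012 0.1847] heading x 17.27 w 0.707 F [ 0.2  0.2 -0.7] ydown [ 0.001 -0.    -1.   ]
```

View pics/w6.png

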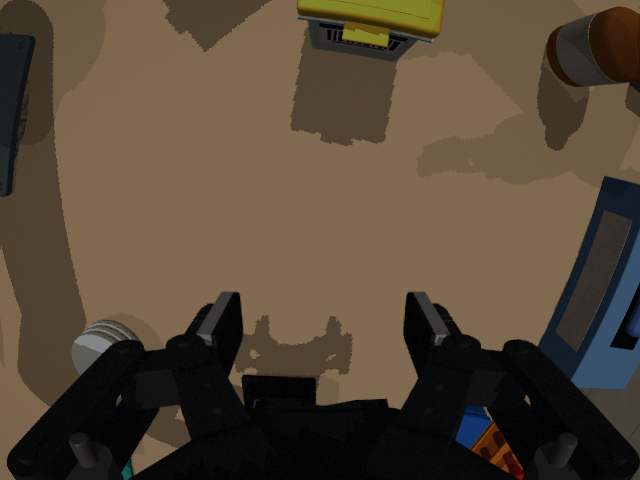

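View pics/s6.png

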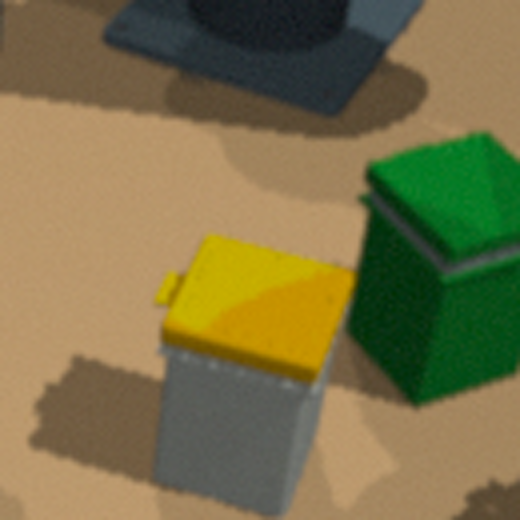

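The lid now sits low with a thin gap and the tub hasn't moved. On to the scanner.

Request:
servo_tool(
  series=[
    [[100,-0.6,0,-3.6,0],[100,-0.6,0,-3.6,0],[100,-0.6,0,-3.6,0],[100,-0.6,0,-3.6,0],[100,-0.6,0,-3.6,0],[100,-0.6,0,-3.6,0],[100,-0.6,0,-3.6,0],[100,-0.6,0,-3.6,0]],
  ],
)

```text
t: 11.28
tcp_pos: [0.5335, -0.2874, 0.1842]
orientation: [[0.955, -0.0, -0.297], [0.297, 0.001, 0.955], [0.0, -1.0, 0.001]]
wrist_force: [0.3, -0.5, 0.2]
grip_width: 0.999
```

Request:
servo_tool(
  series=[
    [[100,-0.6,0,-3.6,0],[100,-0.6,0,-3.6,0],[100,0,0,0,0],[100,0,0,0,0],[100,0,0,0,0]],
  ],
)

```text
t: 11.7
tcp_pos: [0.5431, -0.3578, 0.1837]
orientation: [[0.955, -0.001, -0.296], [0.296, 0.002, 0.955], [-0.0, -1.0, 0.002]]
wrist_force: [-0.0, 0.8, 0.7]
grip_width: 0.994
```

```bash
python3 - <<'E'
from h import *
st()
c=capture('wrist'); save(c,'w7.png')
for t in ['scanner','scanner_window','cradle_dock','cradle']:
    print(t,[(np.round(d['at'],3).tolist(),round(d['conf'],2)) for d in spot_point(t,'wrist')])
np.save('w7.npy',c['cam_to_world']); print(c['fx'],c['fy'])
E
```

```text
t 11.7 tcp [ 0.5431 -0.3578  0.1837] heading x 17.22 w 0.994 F [-0.   0.8  0.7] ydown [-0.001  0.002 -1.   ]
scanner [([0.528, -0.308, 0.044], 0.83)]
scanner_window [([0.511, -0.23, 0.044], 0.59)]
cradle_dock [([0.271, -0.523, 0.05], 0.69)]
cradle [([0.269, -0.525, -0.001], 0.76)]
371.64829954431775 371.64829954431775
```

View pics/w7.png

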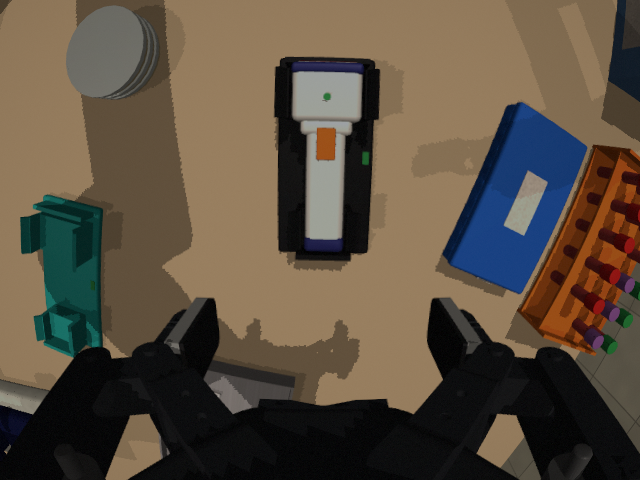

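The view shows the scanner aligned with the tool: nose edge at (327,64), tail end at (323,250), with the handle edges at about x = 305 and 344 near row 200.

```bash
python3 - <<'E'
from h import *
c=capture('wrist')
cv2.imwrite('pics/w7c.png',cv2.resize(c['img'][50:270,260:400],None,fx=2.7,fy=2.7,interpolation=2)[:,:,::-1])
nose=fishworld(c,[[292,66],[363,67]],.063); tail=fishworld(c,[[304,248],[342,248]],.060)
print(nose,tail)
n=nose.mean(0);t=tail.mean(0);e=n-t; print(np.linalg.norm(e),np.degrees(np.arctan2(e[1],e[0])),(n+t)/2)
h=fishworld(c,[[307,190],[343,190],[305,230],[343,230]],.055);print(np.linalg.norm(h[0]-h[1]),np.linalg.norm(h[2]-h[3]))
cr=fishworld(c,[[277,251],[367,251]],.01);print(cr,np.linalg.norm(cr[0]-cr[1]))
E
```

```text
[[ 0.48174238 -0.24262131  0.063     ]
 [ 0.53573533 -0.22644341  0.063     ]] [[ 0.53485424 -0.38495963  0.06      ]
 [ 0.56586799 -0.37528798  0.06      ]]
0.15145389065556042 105.95438442611663 [ 0.52954999 -0.30732808  0.0615    ]
0.03008823810120153 0.032564873748118714
[[ 0.51194918 -0.41191896  0.01      ]
 [ 0.59809309 -0.38504909  0.01      ]] 0.09023726032691173
```

View pics/w7c.png

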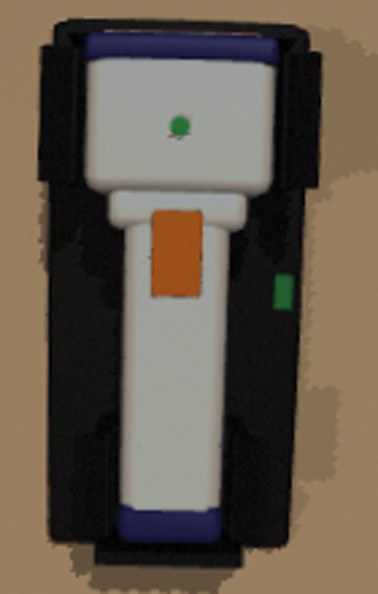

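Request:
servo_tool(
  series=[
    [[100,0.1,0,2.5,0],[100,0.1,0,2.6,0],[100,0,3,0,0],[100,0,3,0,0],[100,0,3,0,0],[100,0,3,0,0],[100,0,2,0,0],[100,0,0,0,0]],
  ],
)

```text
t: 12.67
tcp_pos: [0.5271, -0.3066, 0.04]
orientation: [[0.955, -0.007, -0.297], [0.297, 0.006, 0.955], [-0.005, -1.0, 0.007]]
wrist_force: [-1.3, -0.2, -1.3]
grip_width: 0.996
```

```bash
python3 - <<'E'
from h import *
goal(.5295,-.309,-.011,17.0)
c=capture('wrist'); save(c,'w8.png')
c=capture('scene'); cv2.imwrite('pics/s8.png',cv2.resize(c['img'][170:270,170:300],None,fx=5,fy=5,interpolation=2)[:,:,::-1])
E
```

```text
t 12.6667 tcp [ 0.5271 -0.3066  0.04  ] heading x 17.27 w 0.996 F [-1.3 -0.2 -1.3] ydown [-0.007  0.006 -1.   ]
shift cm tool [ 0.18  5.09 -0.34] turn 0.27
```

View pics/w8.png

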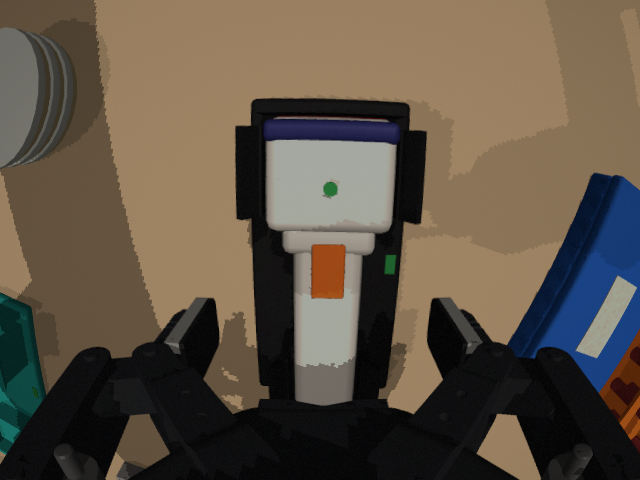

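View pics/s8.png

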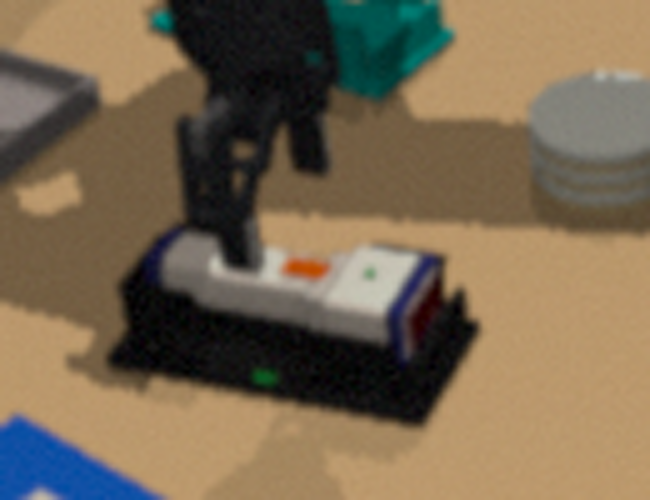

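The fingers straddle the handle, at (200,330) and (445,330) in the wrist view, and they are still well above. I'll go lower.

Request:
servo_tool(
  series=[
    [[100,0,2,0,0],[100,0.1,1,-0.2,0],[100,0,0,0,0],[100,0,0,0,0]],
  ],
)

```text
t: 13.1
tcp_pos: [0.5319, -0.3115, 0.0153]
orientation: [[0.955, 0.0, -0.296], [0.296, -0.0, 0.955], [0.0, -1.0, -0.001]]
wrist_force: [-0.5, 0.5, -0.0]
grip_width: 0.999
```

```bash
python3 - <<'E'
from h import *
goal(.5295,-.309,-.011,17.0)
c=capture('wrist'); save(c,'w9.png')
c=capture('scene'); cv2.imwrite('pics/s9.png',cv2.resize(c['img'][170:270,170:300],None,fx=5,fy=5,interpolation=2)[:,:,::-1])
E
```

```text
t 13.1 tcp [ 0.5319 -0.3115  0.0153] heading x 17.24 w 0.999 F [-0.5  0.5 -0. ] ydown [ 0. -0. -1.]
shift cm tool [-0.15  2.63  0.31] turn 0.24
```

View pics/w9.png

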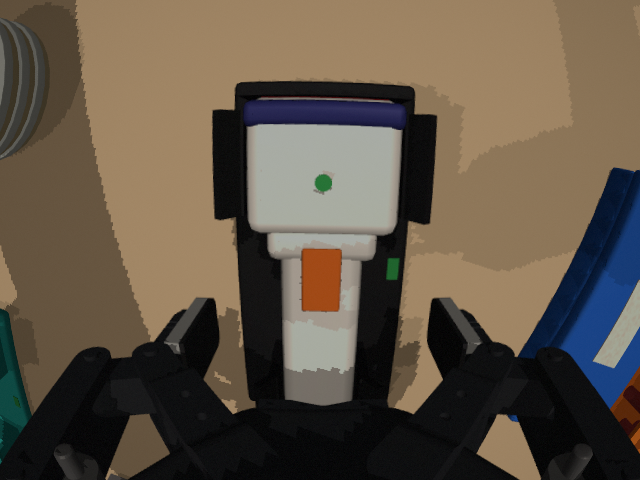

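View pics/s9.png

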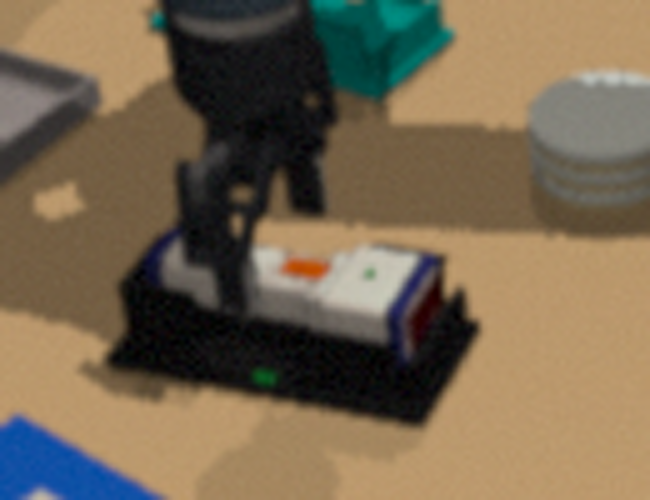

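Request:
servo_tool(
  series=[
    [[100,-0.1,1,0.5,0],[100,0,1,0,0],[100,0,0.4,0,0],[100,0,0,0,0],[100,0,0,0,0]],
  ],
)

```text
t: 13.62
tcp_pos: [0.529, -0.3068, -0.0096]
orientation: [[0.955, -0.0, -0.296], [0.296, 0.0, 0.955], [-0.0, -1.0, 0.0]]
wrist_force: [0.3, 0.2, 0.1]
grip_width: 0.995
```

```bash
python3 - <<'E'
from h import *
goal(.5295,-.309,-.011,17.0)
c=capture('wrist'); save(c,'w10.png')
c=capture('scene'); cv2.imwrite('pics/s10.png',cv2.resize(c['img'][170:270,170:300],None,fx=5,fy=5,interpolation=2)[:,:,::-1])
E
```

```text
t 13.6167 tcp [ 0.529  -0.3068 -0.0096] heading x 17.23 w 0.995 F [0.3 0.2 0.1] ydown [-0.  0. -1.]
shift cm tool [-0.02  0.14 -0.23] turn 0.23
```

View pics/w10.png

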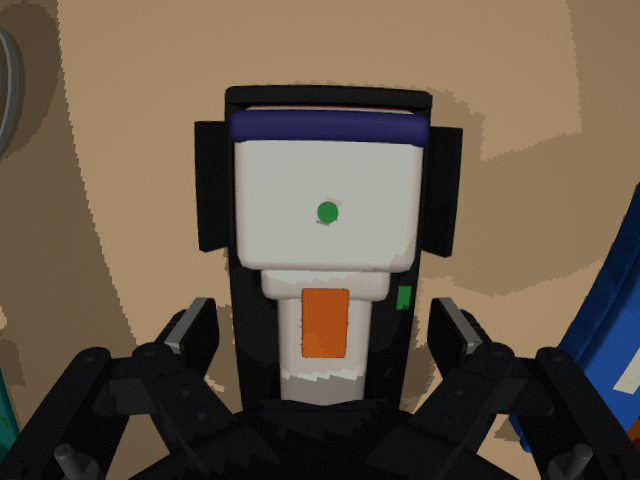

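View pics/s10.png

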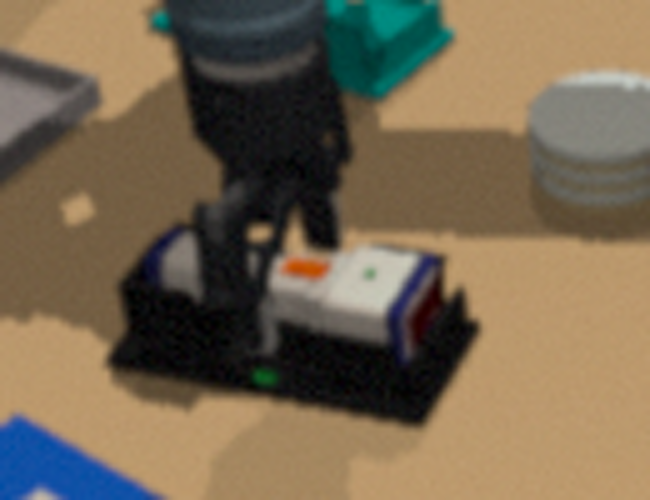

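Request:
servo_tool(
  series=[
    [[0,0,0,0,0],[0,0,0,0,0],[0,0,0,0,0],[0,0,0,0,0],[0,0,0,0,0],[0,0,0,0,0],[0,0,0,0,0],[0,0,0,0,0]],
  ],
)

```text
t: 14.38
tcp_pos: [0.5294, -0.3069, -0.0091]
orientation: [[0.955, 0.001, -0.296], [0.296, -0.001, 0.955], [0.0, -1.0, -0.001]]
wrist_force: [-0.6, 0.1, 3.2]
grip_width: 0.364
```

```bash
python3 - <<'E'
from h import *
st()
c=capture('wrist'); save(c,'w11.png')
c=capture('scene'); cv2.imwrite('pics/s11.png',cv2.resize(c['img'][170:270,170:300],None,fx=5,fy=5,interpolation=2)[:,:,::-1])
E
```

```text
t 14.3833 tcp [ 0.5294 -0.3069 -0.0091] heading x 17.23 w 0.364 F [-0.6  0.1  3.2] ydown [ 0.001 -0.001 -1.   ]
```

View pics/w11.png

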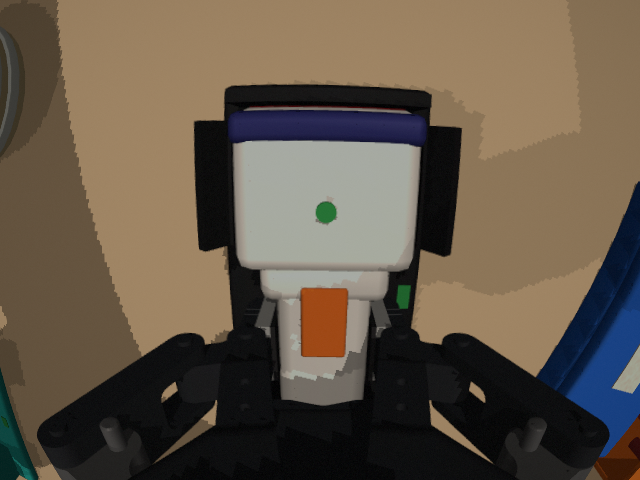

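View pics/s11.png

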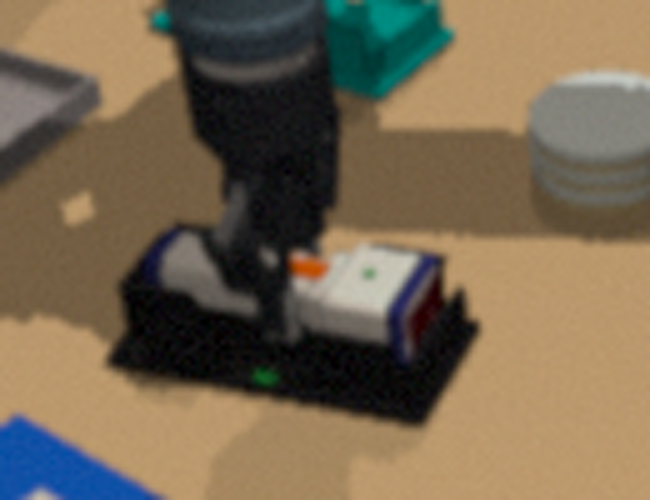

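It's gripped: width 0.364, about 31 mm, which matches the handle. The jaws are at the trigger, (325,320). Lifting.

Request:
servo_tool(
  series=[
    [[0,0,-0.5,0,0],[0,0,-1,0,0],[0,0,-1.5,0,0],[0,0,-2,0,0],[0,0,-2,0,0],[0,0,-2,0,0],[0,0,0,0,0],[0,0,0,0,0]],
  ],
)

```text
t: 15.15
tcp_pos: [0.5296, -0.3072, 0.0818]
orientation: [[0.955, 0.002, -0.296], [0.296, -0.002, 0.955], [0.001, -1.0, -0.002]]
wrist_force: [-0.3, 0.6, -2.2]
grip_width: 0.366
```

```bash
python3 - <<'E'
from h import *
goal(.5074,-.0317,.0149,8.9)
c=capture('wrist'); save(c,'w12.png')
c=capture('scene'); cv2.imwrite('pics/s12.png',cv2.resize(c['img'][150:270,170:300],None,fx=5,fy=5,interpolation=2)[:,:,::-1])
E
```

```text
t 15.15 tcp [ 0.5296 -0.3072  0.0818] heading x 17.24 w 0.366 F [-0.3  0.6 -2.2] ydown [ 0.002 -0.002 -1.   ]
shift cm tool [ 6.03  6.64 26.98] turn 8.34
```

View pics/s12.png

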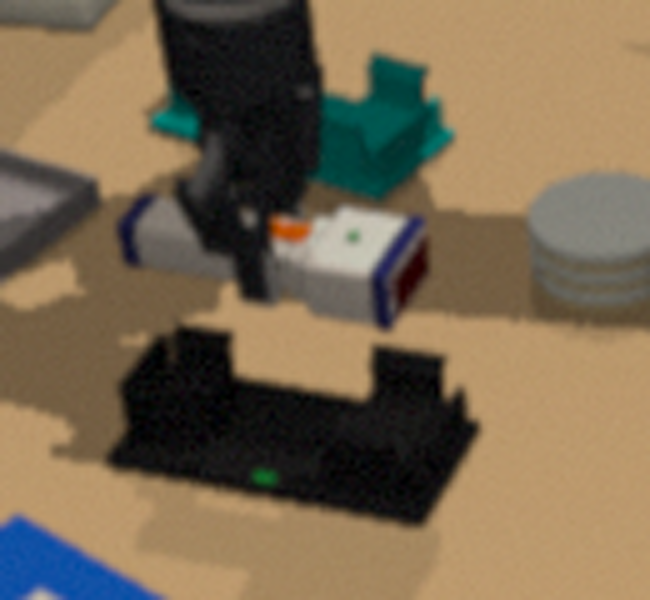

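View pics/w12.png

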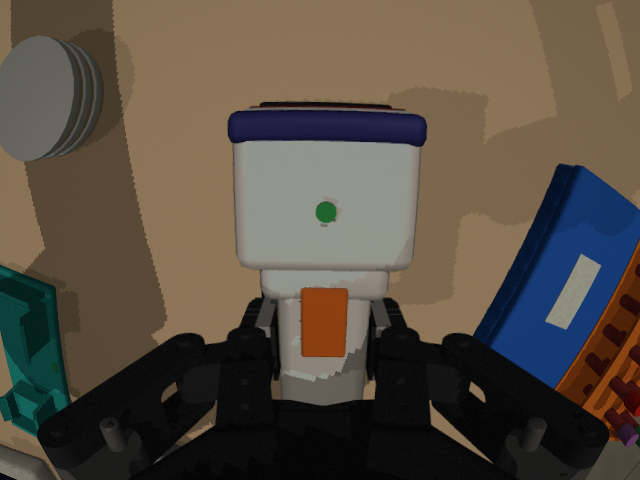

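The scanner came up clean and level, and looks the same in the wrist view. Carrying it over.

Request:
servo_tool(
  series=[
    [[0,0.4,0,1.7,0],[0,0.8,0,3.4,0],[0,0.8,0,3.4,0],[0,0.8,0,3.4,0],[0,0.8,0,3.4,0],[0,0.8,0,3.4,0],[0,0.8,0,3.4,0],[0,0.4,0,2.5,0]],
  ],
)

```text
t: 15.92
tcp_pos: [0.5078, -0.052, 0.0788]
orientation: [[0.955, -0.003, -0.297], [0.297, 0.002, 0.955], [-0.003, -1.0, 0.003]]
wrist_force: [0.6, -0.1, -1.4]
grip_width: 0.365
```

Request:
servo_tool(
  series=[
    [[0,0.4,0,1.6,0],[0,0,0,0.8,0],[0,0,2,0,4.2],[0,0,2,0,4.1],[0,0,1.5,0,0],[0,0,0.8,0,0],[0,0,0,0,0],[0,0,0,0,0]],
  ],
)

```text
t: 16.58
tcp_pos: [0.506, -0.0314, 0.017]
orientation: [[0.988, -0.002, -0.155], [0.155, 0.0, 0.988], [-0.002, -1.0, 0.001]]
wrist_force: [-0.2, -0.1, -2.5]
grip_width: 0.367
```

```bash
python3 - <<'E'
from h import *
goal(.5074,-.0317,.0149,8.9)
w=capture('wrist'); save(w,'w13.png')
c=capture('scene'); cv2.imwrite('pics/s13.png',cv2.resize(c['img'][170:330,250:450],None,fx=4,fy=3.7,interpolation=2)[:,:,::-1])
t=capture('top')
for cam in('wrist','scene','top'):
  for n in ['tub_label','lid_top','scanner_window','scanner']:
    print(cam,n,[(np.round(d['at'],3).tolist(),round(d['conf'],2)) for d in spot_point(n,cam)][:2])
E
```

```text
t 16.5833 tcp [ 0.506  -0.0314  0.017 ] heading x 8.91 w 0.367 F [-0.2 -0.1 -2.5] ydown [-0.002  0.    -1.   ]
shift cm tool [ 0.14  0.21 -0.05] turn 0.01
wrist tub_label []
wrist lid_top []
wrist scanner_window [([0.496, 0.047, 0.072], 0.92)]
wrist scanner [([0.502, -0.033, 0.066], 0.87)]
scene tub_label [([0.474, 0.143, 0.069], 0.79), ([0.297, 0.222, 0.071], 0.61)]
scene lid_top [([0.321, 0.255, 0.141], 0.9), ([0.474, 0.186, 0.132], 0.7)]
scene scanner_window [([0.489, 0.045, 0.071], 0.74)]
scene scanner [([0.505, -0.035, 0.076], 0.6)]
top tub_label [([0.482, 0.144, 0.07], 0.81), ([0.669, 0.445, 0.006], 0.73)]
top lid_top [([0.32, 0.254, 0.141], 0.96), ([0.474, 0.184, 0.131], 0.81)]
top scanner_window [([0.492, 0.047, 0.073], 0.56)]
top scanner [([0.504, -0.034, 0.078], 0.84), ([0.491, 0.044, 0.074], 0.62)]
```

View pics/s13.png

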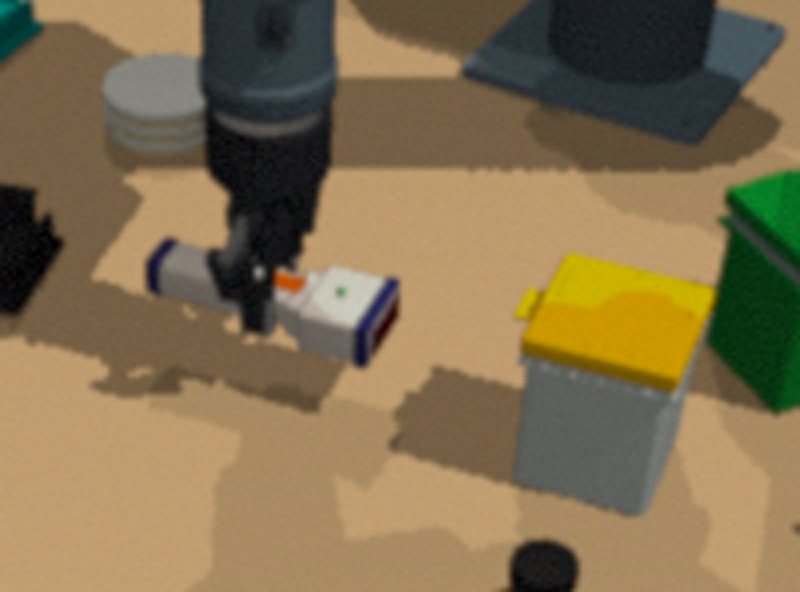

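View pics/w13.png

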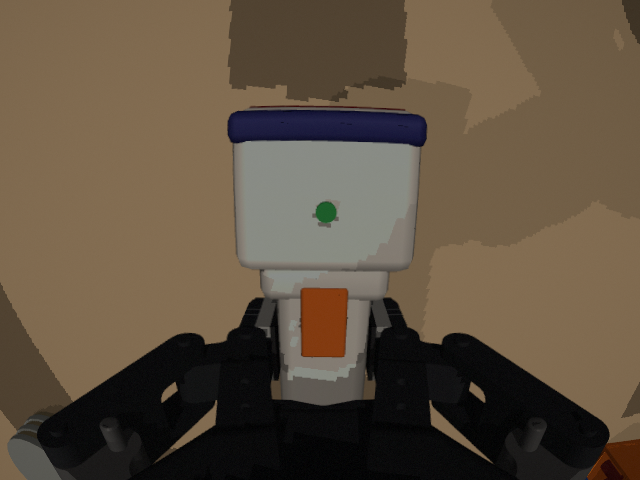

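Window measures about (0.493, 0.046, 0.072), label about (0.480, 0.144, 0.070), so they're 99 mm apart with a bearing of about 97–99°. I'll make a 2 mm trim and then hold.

Request:
servo_tool(
  series=[
    [[0,0.2,0.2,0,0],[0,0,0,0,0],[0,0,0,0,0],[0,0,0,0,0],[0,0,0,0,0],[0,0,0,0,0],[0,0,0,0,0],[0,0,0,0,0]],
  ],
)

```text
t: 18.0
tcp_pos: [0.5084, -0.0307, 0.0155]
orientation: [[0.988, 0.0, -0.155], [0.155, -0.0, 0.988], [0.0, -1.0, -0.0]]
wrist_force: [-0.3, -0.4, -1.8]
grip_width: 0.367
```

Request:
servo_tool(
  series=[
    [[0,0,0,0,0],[0,0,0,0,0],[0,0,0,0,0],[0,0,0,0,0],[0,0,0,0,0],[0,0,0,0,0],[0,0,0,0,0],[0,0,0,0,0]],
  ],
)

```text
t: 18.67
tcp_pos: [0.5084, -0.0308, 0.0155]
orientation: [[0.988, 0.0, -0.155], [0.155, -0.0, 0.988], [0.0, -1.0, -0.0]]
wrist_force: [0.3, 0.3, -1.2]
grip_width: 0.364
```

Request:
servo_tool(
  series=[
    [[0,0,0,0,0],[0,0,0,0,0],[0,0,0,0,0],[0,0,0,0,0],[0,0,0,0,0],[0,0,0,0,0],[0,0,0,0,0],[0,0,0,0,0]],
  ],
)

```text
t: 19.33
tcp_pos: [0.5084, -0.0308, 0.0155]
orientation: [[0.988, 0.0, -0.155], [0.155, -0.0, 0.988], [0.0, -1.0, -0.0]]
wrist_force: [0.6, 0.9, -1.6]
grip_width: 0.366
```

```bash
python3 - <<'E'
from h import *
goal(.5296,-.3072,.0818,17.24)
t=capture('top');c=capture('scene');w=capture('wrist')
for cam in('top','scene','wrist'):
  for n in ['tub_label','scanner_window','scanner']:
    print(cam,n,[(np.round(d['at'],3).tolist(),round(d['conf'],2)) for d in spot_point(n,cam)][:2])
cv2.imwrite('pics/t14.png',cv2.resize(t['img'][200:290,200:370],None,fx=4.5,fy=4.5,interpolation=2)[:,:,::-1])
E
```

```text
t 19.3333 tcp [ 0.5084 -0.0308  0.0155] heading x 8.93 w 0.366 F [ 0.6  0.9 -1.6] ydown [ 0. -0. -1.]
shift cm tool [ -2.19  -6.63 -27.64] turn -8.31
top tub_label [([0.481, 0.145, 0.067], 0.92), ([0.291, 0.222, 0.07], 0.73)]
top scanner_window []
top scanner [([0.707, 0.247, -0.003], 0.6), ([0.506, -0.029, 0.074], 0.51)]
scene tub_label [([0.478, 0.144, 0.071], 0.84), ([0.297, 0.223, 0.072], 0.57)]
scene scanner_window [([0.496, 0.048, 0.066], 0.62)]
scene scanner [([0.508, -0.032, 0.076], 0.59)]
wrist tub_label []
wrist scanner_window [([0.5, 0.046, 0.07], 0.89)]
wrist scanner [([0.508, -0.03, 0.064], 0.65)]
```

View pics/t14.png

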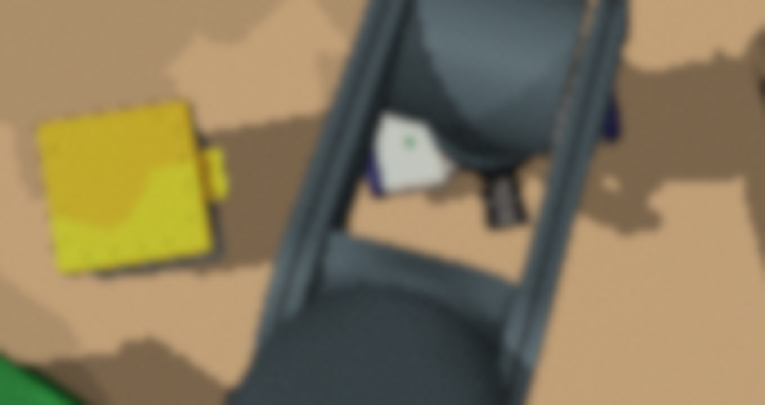

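The hold is done: over 2 s steady with the window about 99 mm from the label, in line and level with it. The top view agrees. Retracing to the cradle.

Request:
servo_tool(
  series=[
    [[0,0,-1.6,0,-4.2],[0,0,-2,0,-4.1],[0,0,-2,0,0],[0,0,-1,0,0],[0,-0.4,0,-1.7,0],[0,-0.8,0,-3.4,0],[0,-0.8,0,-3.4,0],[0,-0.8,0,-3.4,0]],
  ],
)

```text
t: 20.6
tcp_pos: [0.5168, -0.1536, 0.0815]
orientation: [[0.955, 0.0, -0.297], [0.297, -0.0, 0.955], [0.0, -1.0, -0.0]]
wrist_force: [1.2, 0.6, -2.0]
grip_width: 0.365
```

Request:
servo_tool(
  series=[
    [[0,-0.8,0,-3.4,0],[0,-0.8,0,-3.4,0],[0,-0.8,0,-3.4,0],[0,-0.8,0,-3.0,0],[0,-0.2,0,-1.9,0],[0,0,0,0,0],[0,0,0,0,0],[0,0,0,0,0]],
  ],
)

```text
t: 21.27
tcp_pos: [0.5285, -0.3061, 0.0808]
orientation: [[0.955, -0.001, -0.296], [0.296, 0.002, 0.955], [-0.001, -1.0, 0.002]]
wrist_force: [0.1, 0.2, -2.2]
grip_width: 0.365
```

```bash
python3 - <<'E'
from h import *
goal(.5294,-.3070,-.0091,17.23)
E
```

```text
t 21.2667 tcp [ 0.5285 -0.3061  0.0808] heading x 17.2 w 0.365 F [ 0.1  0.2 -2.2] ydown [-0.001  0.002 -1.   ]
shift cm tool [ 0.06  8.99 -0.13] turn -0.03
```

Request:
servo_tool(
  series=[
    [[0,0,2,-0.1,0],[0,0,2,0,0],[0,0,0.5,0,0],[0,0,0,0,0],[0,0,0,0,0]],
  ],
)

```text
t: 21.68
tcp_pos: [0.5295, -0.307, 0.0368]
orientation: [[0.955, -0.0, -0.297], [0.297, 0.0, 0.955], [-0.0, -1.0, 0.001]]
wrist_force: [0.3, 1.5, -1.0]
grip_width: 0.366
```

```bash
python3 - <<'E'
from h import *
goal(.5294,-.3070,-.0091,17.23)
c=capture('wrist'); save(c,'w15.png')
E
```

```text
t 21.6833 tcp [ 0.5295 -0.307   0.0368] heading x 17.29 w 0.366 F [ 0.3  1.5 -1. ] ydown [-0.  0. -1.]
shift cm tool [-0.01  4.59 -0.  ] turn 0.06
```

View pics/w15.png

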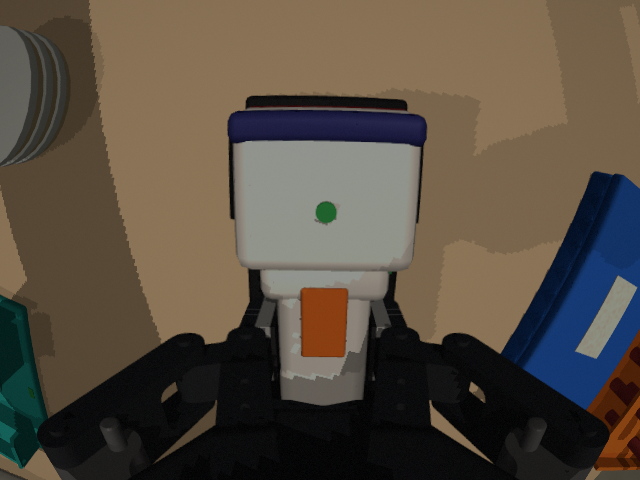

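It's exactly over the docking pose, with the cradle edges symmetric around the head at columns 231 and 420. Lowering the last 4.6 cm.

Request:
servo_tool(
  series=[
    [[0,0,1,0,0],[0,0,1,0,0],[0,0,1,0,0],[0,0,1,0,0],[0,0,0.4,0,0],[0,0,0.1,0,0],[0,0,0,0,0]],
  ],
)

```text
t: 22.32
tcp_pos: [0.5289, -0.3077, -0.0091]
orientation: [[0.955, -0.001, -0.296], [0.296, 0.001, 0.955], [-0.001, -1.0, 0.001]]
wrist_force: [-0.1, 0.2, -1.2]
grip_width: 0.367
```

```bash
python3 - <<'E'
from h import *
goal(.5294,-.3070,-.0091,17.23)
c=capture('wrist'); save(c,'w16.png')
c=capture('scene'); cv2.imwrite('pics/s16.png',cv2.resize(c['img'][170:270,170:300],None,fx=5,fy=5,interpolation=2)[:,:,::-1])
E
```

```text
t 22.3167 tcp [ 0.5289 -0.3077 -0.0091] heading x 17.22 w 0.367 F [-0.1  0.2 -1.2] ydown [-0.001  0.001 -1.   ]
shift cm tool [0.07 0.   0.06] turn -0.01
```

View pics/s16.png

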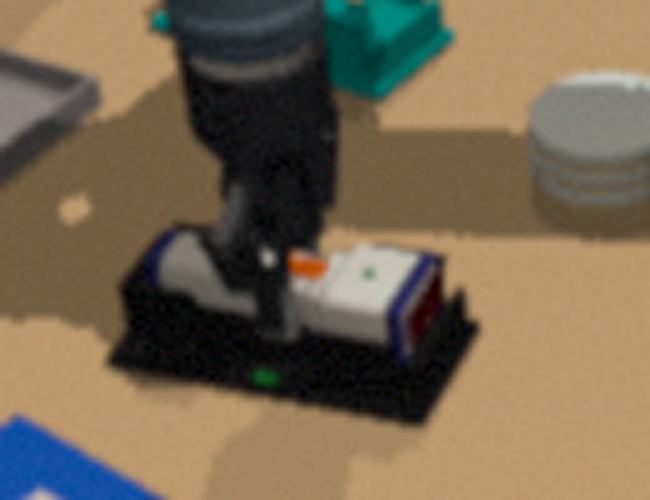

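View pics/w16.png

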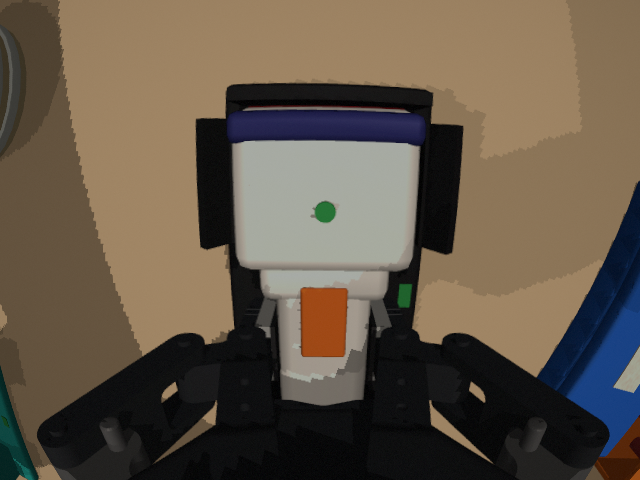

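The scanner is back in the saddles and looks the same as before the pick. I'll go 1 mm further, then release and retract.

Request:
servo_tool(
  series=[
    [[0,0,0.1,0,0],[0,0,0,0,0],[100,0,0,0,0],[100,0,0,0,0],[100,0,0,0,0],[100,0,0,0,0],[100,0,0,0,0],[100,0,0,0,0]],
  ],
)

```text
t: 23.08
tcp_pos: [0.5295, -0.308, -0.0095]
orientation: [[0.955, 0.0, -0.296], [0.296, 0.0, 0.955], [0.0, -1.0, -0.0]]
wrist_force: [0.2, -0.1, -0.0]
grip_width: 1.001
```

Request:
servo_tool(
  series=[
    [[100,0,0,0,0],[100,0,-1,0,0],[100,0,-2,0,0],[100,0,-3,0,0],[100,0,-3,0,0],[100,0,-4,0,0],[100,0,-4,0,0],[100,0,-2,0,0]],
  ],
)

```text
t: 23.75
tcp_pos: [0.5311, -0.3092, 0.1871]
orientation: [[0.955, 0.006, -0.296], [0.296, -0.005, 0.955], [0.004, -1.0, -0.007]]
wrist_force: [0.9, -0.5, 0.7]
grip_width: 0.999
```

Request:
servo_tool(
  series=[
    [[100,0,0,-3,0],[100,0,0,-2,0],[100,0,0,0,0],[100,0,0,0,0]],
  ],
)

```text
t: 24.08
tcp_pos: [0.544, -0.3563, 0.1808]
orientation: [[0.955, 0.0, -0.295], [0.295, 0.0, 0.955], [0.0, -1.0, 0.0]]
wrist_force: [-0.6, -0.0, -0.0]
grip_width: 0.997
```

```bash
python3 - <<'E'
from h import *
st()
c=capture('wrist'); save(c,'w17.png')
print([(np.round(d['at'],3).tolist(),round(d['conf'],2)) for d in spot_point('scanner','wrist')][:2])
c=capture('scene'); save(c,'s17.png')
for n in ('lid_top','tub','tub_label'): print([(np.round(d['at'],3).tolist(),round(d['conf'],2)) for d in spot_point(n,'scene')][:2])
E
```

```text
t 24.0833 tcp [ 0.544  -0.3563  0.1808] heading x 17.16 w 0.997 F [-0.6 -0.  -0. ] ydown [ 0.  0. -1.]
[([0.529, -0.309, 0.043], 0.6)]
[([0.474, 0.185, 0.133], 0.93), ([0.318, 0.257, 0.139], 0.74)]
[([0.319, 0.255, -0.002], 0.71), ([0.474, 0.184, -0.002], 0.62)]
[([0.294, 0.222, 0.07], 0.78), ([0.478, 0.147, 0.069], 0.61)]
```

View pics/w17.png

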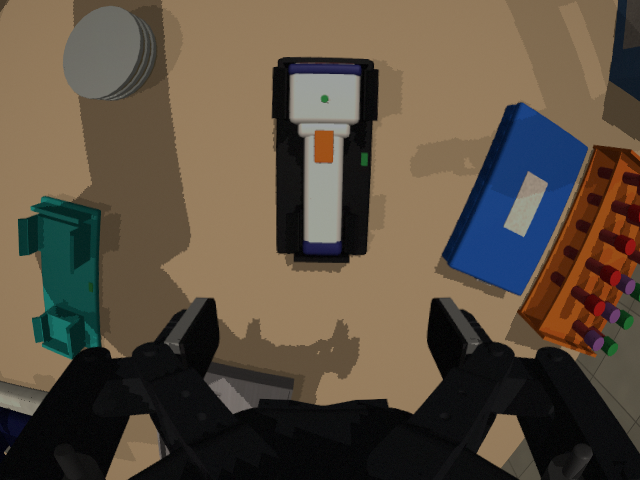

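View pics/s17.png

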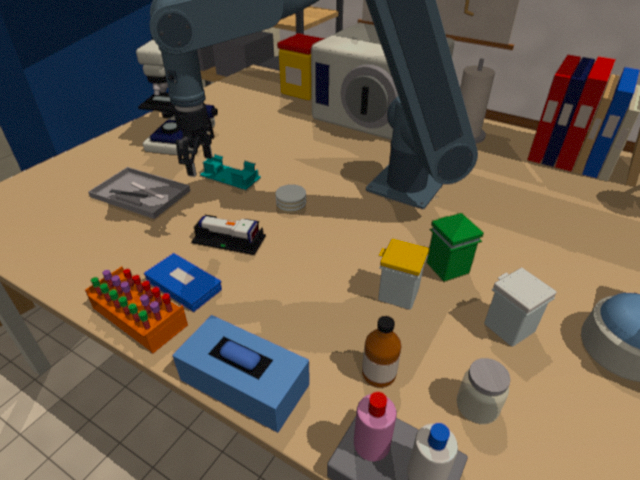

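The scanner is docked at (324,160) as it was at the start, the yellow lid reads 0.133 m, and nothing else has moved. Handing in.

```bash
python3 -c "
from h import *
print(job.job_done())"
```

```text
the job is handed in; nothing more can be done
None
```

The job is done and handed in at about 24 s of the 61 s allowed; no verdict was reported.

- **Lid:** I pressed the yellow lid until it hit its hard stop, at 28 N after about 8 mm of travel. The last camera check put its top at 0.133 m, which is fully home. The tub stayed where it was.
- **Scan:** I took the scanner from the black cradle and held it still for over 2 s. Its window was about 99 mm from the label, in line with it and level to within a few mm. I got no signal that it actually read, so this rests on the measured pose alone.
- **Return:** The scanner is back in its cradle, released, and measured at the docked position of (0.529, -0.309). The gripper is clear of everything, and the other items look unmoved in the final picture.

**Mismatch:** The TCP height the robot reports is about 35 mm lower than where the closed fingertips really are. I found this when the tips met the lid far below the expected reading, and I corrected for it in the scanner grasp and placing. Most of the other measurements agreed to within about 5 mm. One exception was the scanner window, where repeat readings differed by up to about 7 mm.

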